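Tip the battery packs into the charger

ROBOT

A 7-joint arm with a two-finger parallel gripper is mounted at the origin on the work surface. World frame = base frame: x ahead of the robot, y to its left, z up, the work surface at z = 0. Lengths are in m, angles in rad, forces in N, time in s.
With the tool pointing down it reaches from about 0.4 to 0.875 m from the base axis. Payload 19.3 kg.
Tool frame: the origin (TCP) lies at the very end of the fingers, on their centre line; the grasp point (between the pads) lies 19 mm behind it; z points along the fingers, y is the line along which they close (so a half turn about z gives the same grasp; the last joint's range is limited). The gripper opens to 85 mm and grips with 20 to 120 N. Pads are 22 mm wide; open, the fingers measure 114 mm over their backs; the gripper's body (76 mm by 85 mm) begins 54 mm behind the grasp point. The pads swing forward as they close: fully open they stand 13 mm farther back than shut.
Start: joints at [-1.391, 0.521, -0.036, 1.599, 0.021, 1.021, -0.113], TCP at [0.155, 0.606, 0.231] pointing down, gripper open.
Joint ranges: [-2.91, 2.91], [-0.3, 2.13], [-1.5, 1.42], [0.17, 2.43], [-1.26, 4.41], [0.16, 1.93], [-2.52, 2.52]. Speed limits (rad/s): [1.89, 1.89, 2.39, 2.39, 3.01, 3.01, 3.01].

INTERFACE

Orientations are given as [roll, pitch, yaw] about the fixed x, y, z axes, in that order (R = Rz(yaw) Ry(pitch) Rx(roll)).
In Python, from workcell import monitor, optics, workorder gives the robot as it stands.
- The arm moves only by the tool apply_moves, never from a script. Its arguments are lists of equal length, an entry for each row: "linear": the shift along the tool's x, y, z each as a share of 0.1 m, from -1 to 1, a list of three; "delta_rot": the turn, a rotation vector about the tool's x, y, z each as a share of 120 degrees, from -1 to 1, a list of three. A call has exactly 5 rows; each row is the pose to reach, as a shift and turn from the pose commanded when the call began, along the tool's axes at that moment; what a row does not reach only later rows make up. A row lasts 1/12 s, in which the tool goes at most 41.7 mm and 7.16 degrees, less where a joint would pass 70% of its speed; a pose out of reach is approached as far as the arm can. A call with a number of a shift or a turn outside -1 to 1 is refused whole. A call with a gripper value outside its range is refused whole. "gripper" is the opening, from -1 (shut) to 1 (fully open), set as the call begins (left out, the last holds). The fingers move at their own pace and stop on an object; "force" is the grip in N (left out, the last holds). Time passes only in rows, so rows that repeat a pose let the fingers close, or fill a call up. It gives the time, the measured TCP pose, the force, the opening and the grip force at its end, in the units of the state.
- monitor.observe(): the state, without advancing time (a new reading comes with each control period).
- optics.grab_frame(name): name is "side" or "top" or "wrist"; returns (picture, depth): 420x560x3 uint8, red, green, blue; 420x560 float32, m along the optical axis (not along the pixel's ray), 0 where there is no reading.
- optics.camera_info(name): a dict with "fx", "fy", "cx", "cy" (pixels), "D" ([k1, k2, p1, p2, k3] as OpenCV has them; the pictures are not rectified), "rvec" (rotation vector, rad) and "tvec" (3), from world to camera coordinates, as OpenCV has them; the wrist camera has in their place "T_tool_cam" (4x4, takes a point from camera to tool coordinates, whose origin is the TCP and whose axes are the flange's). Camera axes: x right, y down, z forward; pixel columns grow to the right and rows downward; lengths in m; the calibration is good to about 2 mm. A picture is of the moment at which its call begins: read the wrist's pose just before it. camera_info takes no time and is no camera call.
- workorder.job_done(): hands the job in; it is judged then, once.
The state is a dict: "clock": time; "qpos": joint angles; "qd": joint speeds; "joint_efforts": joint torques, N m; "position": TCP position; "tool_rot": TCP orientation; "force": force on the tool from outside, world axes, zero at the start; "moment": the same for the moment, N m; "grip_width": finger opening in m; "finger_force": force on a finger pad.
Only numpy, scipy, OpenCV 4.12 (cv2) and the standard library are available. Lean on these libraries where they do the work, as an engineer would, in place of code of your own. Each camera call takes 0.05 s, during which the arm holds its last target. There are 200 camera calls.

TASK

Slide the charger's hatch fully open to its end stop, then carry the tray of battery packs over the opening and tip it so that all four packs slide off its open end into the well, letting them go from close above the opening. Set the empty tray gently back down flat on the shelf and leave the hatch fully open; do not disturb the tag, the clip or the lens.

Things in the scene. Friction and masses are not known exactly. Their poses are not given: they have to be found in the camera images.
- charger: steel charger box fixed to the shelf, 340 (own x) x 180 (y) x 100 mm (z); rails 6 mm wide, 10 mm high stand on its long top edges. Its robot-side half is an open well (inside 154 x 164 mm, own x -162 to -8 mm, floor 6 mm up); the +x half is a solid deck the hatch slides over. Knob on far face: not used. Origin: centre of underside; z up, x from well to deck, the way the hatch opens
- well_mouth (a point): centre of the well's mouth, at the top of the walls (100 mm above the shelf); 85 mm to -x of the charger's centre. Axes as the charger's
- hatch (a joint): how far the hatch is open, m: 0 shut, 0.16 at its end stop, fully open. The hatch is an aluminium plate 162 x 164 x 5 mm, its underside 1 mm above the charger's top; it slides level along the charger's +x with about 2 N of friction and stays where it is left
- hatch_grip (a point): point in the hatch's black grip, an upright block 14 mm thick (charger's x) x 60 mm long (charger's y), rising 30 mm above the middle of the hatch plate; the point is 10 mm below the block's top, 20 mm above the plate, 126 mm above the shelf, and moves with the hatch
- tray: steel tray, 190 (own x) x 130 mm (y), floor 4 mm, walls 4 mm thick, 34 mm high over all, on three sides; the -x end is open, without a lip. About 0.30 kg, plus 0.26 kg of packs. Packs slide off when it is tipped about 16 to 23 degrees, or if it is jerked. Origin: centre of underside; z up, x from open to closed end
- tray_lip (a point): middle of the tray's open edge, on the floor's upper surface: 95 mm to -x of the tray's origin, 4 mm up. Axes as the tray's
- tray_grip (a point): centre of the tray's bridge handle, a level bar along the tray's y from wall to wall, 12 mm thick (tray's x) x 26 mm high, 15 mm to +x of the tray's origin, 85 mm above its underside; the bar's underside is 72 mm up, its top 98 mm. Packs slide through beneath it. Axes as the tray's
- pack1: one of four identical orange battery packs with a thin black band: rounded block 42 x 30 x 26 mm (own x, y, z), about 65 g, loose on the tray at the start, in two rows, standing 26 mm above the tray's floor. Origin at the centre of its underside, z up
- pack2: one of four identical orange battery packs with a thin black band: rounded block 42 x 30 x 26 mm (own x, y, z), about 65 g, loose on the tray at the start, in two rows, standing 26 mm above the tray's floor. Origin at the centre of its underside, z up
- pack3: one of four identical orange battery packs with a thin black band: rounded block 42 x 30 x 26 mm (own x, y, z), about 65 g, loose on the tray at the start, in two rows, standing 26 mm above the tray's floor. Origin at the centre of its underside, z up
- pack4: one of four identical orange battery packs with a thin black band: rounded block 42 x 30 x 26 mm (own x, y, z), about 65 g, loose on the tray at the start, in two rows, standing 26 mm above the tray's floor. Origin at the centre of its underside, z up
- tag: brass tally tag lying flat, disc of 44 mm diameter and 4 mm thick with a tab; leave alone. Origin: centre of the disc's underside
- clip: aluminium lamp clip, folded strip 60 x 24 x 27 mm; leave alone. Origin: centre of the underside
- lens: frosted glass lens, a low dome of 72 mm diameter, 20 mm high; leave alone. Origin: centre of the underside

How it is judged:
On the way, in this order (a step that is already met when the one before it is completed fails the run):
1. the hatch is slid open to its end stop (value of joint hatch above 0.152 m), for 0.2 s.
2. the tray is held over the open well with all four packs still on it (horizontal distance between tray_lip and well_mouth below 0.15 m and height (world z) of tray_lip above 0.1 m and distance between each of pack1, pack2, pack3, pack4 and tray below 0.12 m), for 0.1 s.
3. all four packs have gone into the well while the tray is still up over it (height (world z) of tray above 0.08 m and horizontal distance between tray_lip and well_mouth below 0.2 m and horizontal distance between each of pack1, pack2, pack3, pack4 and well_mouth below 0.115 m and z of each of pack1, pack2, pack3, pack4 in the frame of charger below 0.092 m), for 0.05 s.
At the end, for the whole second after the job is handed in: the hatch is at its end stop (within 10 mm), all four packs lie at rest inside the charger's well, and the empty tray stands flat (within 0.08 rad, underside within 8 mm of the shelf) and at rest on the shelf, anywhere (value of joint hatch above 0.15 m and x of pack1 in the frame of charger between -0.167 and -0.003 m and y of pack1 in the frame of charger between -0.087 and 0.087 m and z of pack1 in the frame of charger between 0 and 0.092 m and linear speed of each of pack1, pack2, pack3, pack4 below 0.05 m/s and x of pack2 in the frame of charger between -0.167 and -0.003 m and y of pack2 in the frame of charger between -0.087 and 0.087 m and z of pack2 in the frame of charger between 0 and 0.092 m and x of pack3 in the frame of charger between -0.167 and -0.003 m and y of pack3 in the frame of charger between -0.087 and 0.087 m and z of pack3 in the frame of charger between 0 and 0.092 m and x of pack4 in the frame of charger between -0.167 and -0.003 m and y of pack4 in the frame of charger between -0.087 and 0.087 m and z of pack4 in the frame of charger between 0 and 0.092 m and angle between tray's own z axis and vertical below 0.08 rad and height (world z) of tray between -0.005 and 0.008 m and linear speed of tray below 0.03 m/s); the robot touches nothing.
It fails at once if the tag is disturbed (moved more than 25 mm) (distance of tag from where it was at the start of the episode above 0.025 m).
It fails at once if the clip is disturbed (moved more than 25 mm) (distance of clip from where it was at the start of the episode above 0.025 m).
It fails at once if the lens is disturbed (moved more than 25 mm) (distance of lens from where it was at the start of the episode above 0.025 m).
It fails at once if a pack is flung or let fall from a height (faster than 2.2 m/s) (linear speed of any of pack1, pack2, pack3, pack4 above 2.2 m/s).
It fails at once if the tray is dropped onto the shelf (faster than 0.6 m/s within 30 mm of it) (height (world z) of tray below 0.03 m and linear speed of tray above 0.6 m/s).
It also fails if it takes over 67 s, if anything falls off the work surface, if the arm or the gripper's body presses on something with over 40 N, if the wrist force passes 120 N, or if a joint passes its speed limit or range.

## Working session

There is one attempt and no reset: what is moved stays moved. The work goes in short steps, Python scripts to look and compute and a tool call to move; the robot and the scene stay as the last step left them, time stands still between calls to the robot, and variables do not carry over. Pictures are saved under pics/ and viewed, at most 10 in all, crops included, and the job is handed in when it is done.

Besides the shell and the picture viewer there is one more tool, called after "Emit:" as name(argument=value, ...) on one line, values as JSON. apply_moves: Moves the arm, as the interface text tells. Its arguments: {"type":"object","properties":{"linear":{"type":"array"},"delta_rot":{"type":"array"},"gripper":{"type":"number"},"force":{"type":"number"}},"required":["linear","delta_rot"]}

```bash
mkdir -p pics; ls; cat > h.py <<'E'
import numpy as np, cv2
from workcell import monitor, optics, workorder
def deproj(cam,depth,info=None):
    i=optics.camera_info(cam); K=np.array([[i['fx'],0,i['cx']],[0,i['fy'],i['cy']],[0,0,1]])
    h,w=depth.shape; u,v=np.meshgrid(np.arange(w),np.arange(h))
    p=cv2.undistortPoints(np.stack([u,v],-1).reshape(-1,1,2).astype(np.float64),K,np.array(i['D'],float)).reshape(h,w,2)
    P=np.dstack([p[...,0]*depth,p[...,1]*depth,depth])
    R=cv2.Rodrigues(np.array(i['rvec'],float))[0]; t=np.array(i['tvec'],float).ravel()
    P=(P-t)@R; P[depth==0]=np.nan
    return P
E
python3 - <<'E'
from h import *
for n in ['top','side']:
    im,d=optics.grab_frame(n); np.savez(n+'0.npz',im=im,d=d)
    cv2.imwrite(f'pics/{n}0.png',im[...,::-1])
print(monitor.observe())
E
```

```text
pics
{'clock': 0.1, 'qpos': array([-1.39119763,  0.5219801 , -0.03629187,  1.59995389,  0.02119456,
        1.02111039, -0.11279288]), 'qd': array([ 0.00065151, -0.00233861,  0.00102556, -0.00236361, -0.0009935 ,
        0.00021161, -0.00087164]), 'joint_efforts': array([ 3.46575129e-03, -9.28486633e+01,  1.98388383e+00, -3.70531476e+01,
        1.82168721e-02,  5.22522081e-03, -2.00315498e-05]), 'position': array([0.15448115, 0.60528664, 0.23076664]), 'tool_rot': array([-3.14052928e+00,  8.83692936e-05,  2.89175652e+00]), 'force': array([ 0.26926071, -0.08025626, -0.41665562]), 'moment': array([-0.03639297,  0.0206831 ,  0.04151541]), 'finger_force': 0.0, 'grip_width': 0.08596175688758714}
```

View pics/top0.png

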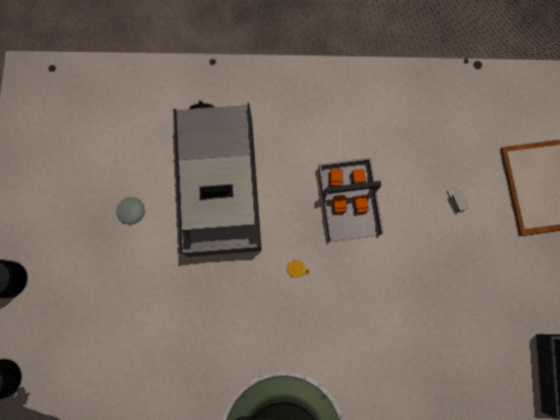

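View pics/side0.png

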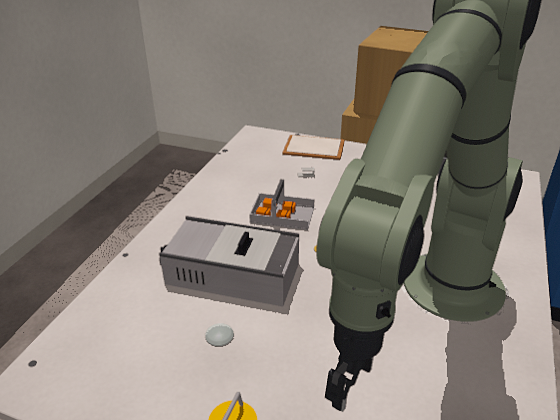

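The top view shows the charger at cols 175-258, rows 105-252, with the well end at the bottom (robot side) and the hatch partly open, grip at about (216,192). The tray is at (350,200), open end towards the robot, with two rows of packs around the bar. The tag is at (297,269), the clip at (457,200) and the lens at (130,210). The side view agrees.

```bash
python3 - <<'E'
from h import *
z=np.load('top0.npz'); P=deproj('top',z['d']); im=z['im'].astype(int)
np.set_printoptions(precision=4,suppress=True)
u,v=np.meshgrid(np.arange(560),np.arange(420))
def reg(u0,u1,v0,v1): return (u>=u0)&(u<u1)&(v>=v0)&(v<v1)
def rect(n,m):
    q=P[m][:,:2].astype(np.float32); (c,s,a)=cv2.minAreaRect(q); b=cv2.boxPoints((c,s,a)); print(n,m.sum(),np.array(c),np.array(s),a,'\n',b,'z',np.nanmedian(P[m][:,2]))
R=reg(160,275,90,265); Z=P[...,2]
rect('charger',R&(Z>.094)&(Z<.115))
rect('rails',R&(Z>.107)&(Z<.114))
rect('grip',R&(Z>.128)&(Z<.145)); 
T=reg(305,395,145,250)
rect('tray walls',T&(Z>.029)&(Z<.04)&~(im[...,0]>im[...,2]+60))
rect('tray all',T&(Z>.012)&(Z<.04))
rect('bar',T&(Z>.085))
for n,m in [('lens',reg(110,150,190,230)&(Z>.006)),('clip',reg(440,475,180,220)&(Z>.008)),('tag',reg(280,315,255,285)&(im[...,0]>im[...,2]+80))]:
    q=P[m]; print(n,q.min(0),q.max(0))
m=T&(im[...,0]>im[...,2]+80)
k,l,st,c=cv2.connectedComponentsWithStats(m.astype(np.uint8))
for i in range(1,k):
    if st[i,4]>15: q=P[l==i]; q=q[q[:,2]>.02]; print('pack',st[i,4],q.mean(0),q.min(0),q.max(0))
for vv in range(150,256,3): print(vv,P[vv,205], P[vv,240,2], im[vv,205])
E
```

```text
charger 9595 [0.5901 0.1641] [0.3394 0.1809] 5.479452133178711 
 [[0.4126 0.238 ]
 [0.4298 0.0579]
 [0.7677 0.0903]
 [0.7504 0.2704]] z 0.10474340219306726
rails 2830 [0.5903 0.1642] [0.3376 0.1808] 5.500248908996582 
 [[0.4136 0.238 ]
 [0.4309 0.058 ]
 [0.767  0.0904]
 [0.7497 0.2704]] z 0.10868451809589419
grip 179 [0.5533 0.1605] [0.0147 0.0588] 4.588468074798584 
 [[0.5436 0.1892]
 [0.5483 0.1306]
 [0.5629 0.1318]
 [0.5582 0.1904]] z 0.13601790570144826
tray walls 419 [ 0.5596 -0.1569] [0.1898 0.1312] 8.244946479797363 
 [[ 0.4563 -0.1056]
 [ 0.4751 -0.2354]
 [ 0.6629 -0.2082]
 [ 0.6441 -0.0784]] z 0.033791719882399075
tray all 1475 [ 0.5594 -0.1569] [0.1901 0.1312] 8.246570587158203 
 [[ 0.456  -0.1056]
 [ 0.4748 -0.2354]
 [ 0.6629 -0.2082]
 [ 0.6441 -0.0783]] z 0.030290734775077238
bar 343 [ 0.5736 -0.1546] [0.0137 0.1301] 8.176831245422363 
 [[ 0.5576 -0.0911]
 [ 0.5761 -0.2199]
 [ 0.5897 -0.218 ]
 [ 0.5712 -0.0892]] z 0.09803952119339812
lens [0.4771 0.3508 0.006 ] [0.5715 0.4245 0.0259]
clip [ 0.5175 -0.4469  0.008 ] [ 0.6136 -0.4043  0.0339]
tag [nan nan nan] [nan nan nan]

[... 1799 characters left out ...]
1051] 0.10951549796838395 [130 120 109]
225 [0.4748 0.1815 0.1071] 0.0026678860646048275 [131 122 114]
228 [0.4827 0.1972 0.0054] 0.0062027505122142276 [65 61 59]
231 [0.4753 0.1969 0.0052] 0.007874791412438329 [39 38 34]
234 [0.4679 0.1967 0.0047] 0.006068834132368035 [39 37 34]
237 [0.46   0.1957 0.0088] 0.005143938417965255 [40 41 35]
240 [0.4527 0.1956 0.0076] 0.0026620981501604157 [53 50 47]
243 [0.4456 0.1956 0.0053] 0.00808758945297906 [99 93 88]
246 [0.4379 0.1947 0.009 ] 0.10081995125806864 [98 91 88]
249 [0.4213 0.1803 0.0999] 0.0666406967779011 [103  96  92]
252 [0.4178 0.1852 0.0662] -0.00010992318139722324 [28 25 24]
255 [ 0.4169  0.1955 -0.0021] 0.0018903133930184952 [41 38 35]
```

```bash
cat >> h.py <<'E'
from scipy.spatial.transform import Rotation as Rn
import json,os,sys
def plan(target,rpy,rows,reset=False):
    """smoothstep from commanded pose to target, printed as calls of 5 rows; chains the rounded command in cmd.json"""
    if reset or not os.path.exists('cmd.json'):
        s=monitor.observe(); p,r=np.array(s['position']),Rn.from_euler('xyz',s['tool_rot'])
    else:
        c=json.load(open('cmd.json')); p,r=np.array(c[0]),Rn.from_quat(c[1])
    p0,r0=p,r; r1=Rn.from_euler('xyz',rpy); w=(r0.inv()*r1).as_rotvec(); d=np.array(target)-p0
    f=lambda k:(lambda t:t*t*(3-2*t))(k/rows)
    for c in range(rows//5):
        L,D=[],[]
        for k in range(1,6):
            g=f(5*c+k); q=p0+g*d; rr=r0*Rn.from_rotvec(g*w)
            L.append((np.round(r.inv().apply(q-p)/.1,2)+0.).tolist()); D.append((np.round((r.inv()*rr).as_rotvec()/np.radians(120),3)+0.).tolist())
        assert np.abs(L).max()<=1, L
        print(json.dumps(L).replace(' ',''),json.dumps(D).replace(' ',''))
        p=p+r.apply(L[-1])*.1; r=r*Rn.from_rotvec(np.array(D[-1])*np.radians(120))
    json.dump([p.tolist(),r.as_quat().tolist()],open('cmd.json','w'))
    print('cmd',p.round(4),r.as_euler('xyz').round(3))
E
python3 - <<'E'
from h import *
json.dump([[.155,.606,.231],Rn.from_euler('xyz',[np.pi,0,2.8918]).as_quat().tolist()],open('cmd.json','w'))
plan([.5535,.1605,.19],[np.pi,0,1.666],40)
plan([.5535,.1605,.110],[np.pi,0,1.666],10)
E
```

```text
[[-0.01,-0.01,0.0],[-0.04,-0.02,0.0],[-0.08,-0.05,0.01],[-0.14,-0.09,0.01],[-0.21,-0.14,0.02]] [[0.0,0.0,0.001],[0.0,0.0,0.004],[0.0,0.0,0.009],[0.0,0.0,0.016],[0.0,0.0,0.025]]
[[-0.09,-0.06,0.0],[-0.2,-0.12,0.01],[-0.32,-0.19,0.02],[-0.45,-0.27,0.03],[-0.58,-0.35,0.04]] [[0.0,0.0,0.011],[0.0,0.0,0.022],[0.0,0.0,0.036],[0.0,0.0,0.051],[0.0,0.0,0.066]]
[[-0.16,-0.07,0.02],[-0.33,-0.14,0.03],[-0.51,-0.21,0.04],[-0.7,-0.29,0.06],[-0.89,-0.37,0.07]] [[0.0,0.0,0.017],[0.0,0.0,0.035],[0.0,0.0,0.054],[0.0,0.0,0.074],[0.0,0.0,0.094]]Traceback (most recent call last):
  File "<stdin>", line 3, in <module>
  File "h.py", line 26, in plan
    assert np.abs(L).max()<=1, L
           ^^^^^^^^^^^^^^^^^^
AssertionError: [[-0.21, -0.05, 0.01], [-0.42, -0.09, 0.03], [-0.63, -0.14, 0.04], [-0.85, -0.18, 0.06], [-1.07, -0.23, 0.07]]
```

```bash
sed -i 's/def plan(target,rpy,rows,reset=False)/def plan(target,rpy,rows,reset=False,lin=False)/; s/f=lambda k:(lambda/f=(lambda k:k\/rows) if lin else lambda k:(lambda/' h.py
python3 - <<'E'
from h import *
json.dump([[.155,.606,.231],Rn.from_euler('xyz',[np.pi,0,2.8918]).as_quat().tolist()],open('cmd.json','w'))
plan([.5535,.1605,.19],[np.pi,0,1.666],30,lin=True)
plan([.5535,.1605,.110],[np.pi,0,1.666],5,lin=True)
E
```

```text
[[-0.17,-0.11,0.01],[-0.33,-0.22,0.03],[-0.5,-0.33,0.04],[-0.66,-0.44,0.05],[-0.83,-0.56,0.07]] [[0.0,0.0,0.02],[0.0,0.0,0.039],[0.0,0.0,0.059],[0.0,0.0,0.078],[0.0,0.0,0.098]]
[[-0.18,-0.07,0.01],[-0.37,-0.15,0.03],[-0.55,-0.22,0.04],[-0.73,-0.3,0.05],[-0.92,-0.37,0.07]] [[0.0,0.0,0.019],[0.0,0.0,0.039],[0.0,0.0,0.058],[0.0,0.0,0.078],[0.0,0.0,0.097]]
[[-0.2,-0.04,0.01],[-0.39,-0.07,0.02],[-0.59,-0.11,0.04],[-0.78,-0.15,0.05],[-0.98,-0.18,0.06]] [[0.0,0.0,0.02],[0.0,0.0,0.039],[0.0,0.0,0.059],[0.0,0.0,0.078],[0.0,0.0,0.098]]
[[-0.2,0.0,0.02],[-0.4,0.01,0.03],[-0.6,0.01,0.05],[-0.8,0.02,0.06],[-1.0,0.02,0.07]] [[0.0,0.0,0.019],[0.0,0.0,0.039],[0.0,0.0,0.058],[0.0,0.0,0.078],[0.0,0.0,0.097]]
[[-0.19,0.04,0.02],[-0.38,0.09,0.03],[-0.58,0.13,0.04],[-0.77,0.18,0.06],[-0.97,0.22,0.07]] [[0.0,0.0,0.02],[0.0,0.0,0.039],[0.0,0.0,0.059],[0.0,0.0,0.078],[0.0,0.0,0.098]]
[[-0.18,0.08,0.02],[-0.36,0.17,0.03],[-0.54,0.25,0.04],[-0.72,0.33,0.06],[-0.9,0.42,0.07]] [[0.0,0.0,0.019],[0.0,0.0,0.039],[0.0,0.0,0.058],[0.0,0.0,0.078],[0.0,0.0,0.097]]
cmd [0.5537 0.1607 0.19  ] [-3.142  0.     1.667]
[[0.0,0.0,0.16],[0.0,0.0,0.32],[0.0,0.0,0.48],[0.0,0.0,0.64],[0.0,0.0,0.8]] [[0.0,0.0,0.0],[0.0,0.0,0.0],[0.0,0.0,0.0],[0.0,0.0,0.0],[0.0,0.0,0.0]]
cmd [0.5537 0.1607 0.11  ] [-3.142  0.     1.667]
```

Emit:
apply_moves(linear=[[-0.17, -0.11, 0.01], [-0.33, -0.22, 0.03], [-0.5, -0.33, 0.04], [-0.66, -0.44, 0.05], [-0.83, -0.56, 0.07]], delta_rot=[[0, 0, 0.02], [0, 0, 0.039], [0, 0, 0.059], [0, 0, 0.078], [0, 0, 0.098]], gripper=1)

```text
clock: 0.52
position: [0.2215, 0.5301, 0.2241]
tool_rot: [-3.141, -0.0, 2.685]
force: [-0.0, 0.5, -0.6]
grip_width: 0.0853
finger_force: 0.0
```

Emit:
apply_moves(linear=[[-0.18, -0.07, 0.01], [-0.37, -0.15, 0.03], [-0.55, -0.22, 0.04], [-0.73, -0.3, 0.05], [-0.92, -0.37, 0.07]], delta_rot=[[0, 0, 0.019], [0, 0, 0.039], [0, 0, 0.058], [0, 0, 0.078], [0, 0, 0.097]])

```text
clock: 0.93
position: [0.2885, 0.4558, 0.2173]
tool_rot: [3.141, -0.0, 2.48]
force: [0.0, 1.2, 0.2]
grip_width: 0.0855
finger_force: 0.0
```

Emit:
apply_moves(linear=[[-0.2, -0.04, 0.01], [-0.39, -0.07, 0.02], [-0.59, -0.11, 0.04], [-0.78, -0.15, 0.05], [-0.98, -0.18, 0.06]], delta_rot=[[0, 0, 0.02], [0, 0, 0.039], [0, 0, 0.059], [0, 0, 0.078], [0, 0, 0.098]])

```text
clock: 1.35
position: [0.355, 0.3814, 0.2112]
tool_rot: [-3.141, -0.0, 2.274]
force: [0.3, -0.0, 1.5]
grip_width: 0.0855
finger_force: 0.0
```

Emit:
apply_moves(linear=[[-0.2, 0, 0.02], [-0.4, 0.01, 0.03], [-0.6, 0.01, 0.05], [-0.8, 0.02, 0.06], [-1, 0.02, 0.07]], delta_rot=[[0, 0, 0.019], [0, 0, 0.039], [0, 0, 0.058], [0, 0, 0.078], [0, 0, 0.097]])

```text
clock: 1.77
position: [0.4216, 0.3067, 0.2042]
tool_rot: [3.142, 0.0, 2.071]
force: [0.1, 0.6, 0.3]
grip_width: 0.0853
finger_force: 0.0
```

Emit:
apply_moves(linear=[[-0.19, 0.04, 0.02], [-0.38, 0.09, 0.03], [-0.58, 0.13, 0.04], [-0.77, 0.18, 0.06], [-0.97, 0.22, 0.07]], delta_rot=[[0, 0, 0.02], [0, 0, 0.039], [0, 0, 0.059], [0, 0, 0.078], [0, 0, 0.098]])

```text
clock: 2.18
position: [0.4875, 0.2324, 0.1971]
tool_rot: [3.142, -0.0, 1.866]
force: [0.5, 1.2, 0.4]
grip_width: 0.0854
finger_force: 0.0
```

Emit:
apply_moves(linear=[[-0.18, 0.08, 0.02], [-0.36, 0.17, 0.03], [-0.54, 0.25, 0.04], [-0.72, 0.33, 0.06], [-0.9, 0.42, 0.07]], delta_rot=[[0, 0, 0.019], [0, 0, 0.039], [0, 0, 0.058], [0, 0, 0.078], [0, 0, 0.097]])

```text
clock: 2.6
position: [0.5539, 0.1584, 0.1901]
tool_rot: [-3.141, 0.0, 1.663]
force: [0.0, 0.2, 0.3]
grip_width: 0.0854
finger_force: 0.0
```

Emit:
apply_moves(linear=[[0, 0, 0.16], [0, 0, 0.32], [0, 0, 0.48], [0, 0, 0.64], [0, 0, 0.8]], delta_rot=[[0, 0, 0], [0, 0, 0], [0, 0, 0], [0, 0, 0], [0, 0, 0]])

```text
clock: 3.02
position: [0.5535, 0.1592, 0.1095]
tool_rot: [3.141, 0.0, 1.664]
force: [-0.1, -0.0, 0.7]
grip_width: 0.0856
finger_force: 0.0
```

Emit:
apply_moves(linear=[[0, 0, 0], [0, 0, 0], [0, 0, 0], [0, 0, 0], [0, 0, 0]], delta_rot=[[0, 0, 0], [0, 0, 0], [0, 0, 0], [0, 0, 0], [0, 0, 0]], gripper=-1, force=30)

```text
clock: 3.43
position: [0.5537, 0.1603, 0.1112]
tool_rot: [3.14, -0.0, 1.666]
force: [-0.0, 0.3, -0.5]
grip_width: 0.0253
finger_force: 0.0
```

Emit:
apply_moves(linear=[[0, 0, 0], [0, 0, 0], [0, 0, 0], [0, 0, 0], [0, 0, 0]], delta_rot=[[0, 0, 0], [0, 0, 0], [0, 0, 0], [0, 0, 0], [0, 0, 0]])

```text
clock: 3.85
position: [0.5536, 0.1604, 0.1111]
tool_rot: [3.141, -0.0, 1.667]
force: [-0.4, -0.1, 6.4]
grip_width: 0.0134
finger_force: 31.9
```

Emit:
apply_moves(linear=[[0, 0.12, 0], [0, 0.32, 0], [0, 0.54, 0], [0, 0.74, 0], [0, 0.9, 0]], delta_rot=[[0, 0, 0], [0, 0, 0], [0, 0, 0], [0, 0, 0], [0, 0, 0]])

```text
clock: 4.27
position: [0.6442, 0.1691, 0.1111]
tool_rot: [3.141, -0.0, 1.667]
force: [-3.1, 0.2, 9.2]
grip_width: 0.0134
finger_force: 32.2
```

Emit:
apply_moves(linear=[[0, 0.1, 0], [0, 0.16, 0], [0, 0.2, 0], [0, 0.22, 0], [0, 0.22, 0]], delta_rot=[[0, 0, 0], [0, 0, 0], [0, 0, 0], [0, 0, 0], [0, 0, 0]])

```text
clock: 4.68
position: [0.664, 0.171, 0.1111]
tool_rot: [-3.14, -0.0, 1.667]
force: [-11.4, -1.6, 13.1]
grip_width: 0.0132
finger_force: 33.0
```

Emit:
apply_moves(linear=[[0, 0, 0], [0, 0, 0], [0, 0, 0], [0, 0, 0], [0, 0, 0]], delta_rot=[[0, 0, 0], [0, 0, 0], [0, 0, 0], [0, 0, 0], [0, 0, 0]], gripper=1)

```text
clock: 5.1
position: [0.6648, 0.171, 0.1103]
tool_rot: [3.141, 0.0, 1.667]
force: [0.1, -0.1, -0.2]
grip_width: 0.0729
finger_force: 0.0
```

Emit:
apply_moves(linear=[[0, 0, -0.1], [0, 0, -0.3], [0, 0, -0.5], [0, 0, -0.7], [0, 0, -0.9]], delta_rot=[[0, 0, 0], [0, 0, 0], [0, 0, 0], [0, 0, 0], [0, 0, 0]])

```text
clock: 5.52
position: [0.6647, 0.1709, 0.2021]
tool_rot: [3.141, -0.0, 1.666]
force: [-0.3, -0.4, -0.4]
grip_width: 0.0855
finger_force: 0.0
```

```bash
python3 - <<'E'
from h import *
im,d=optics.grab_frame('top'); P=deproj('top',d); np.savez('top1.npz',im=im,d=d); cv2.imwrite('pics/top1.png',im[...,::-1])
json.dump([[.6648,.1714,.200],Rn.from_euler('xyz',[np.pi,0,1.667]).as_quat().tolist()],open('cmd.json','w'))
plan([.574,-.1547,.17],[np.pi,0,1.7147],20,lin=True)
plan([.574,-.1547,.066],[np.pi,0,1.7147],10,lin=True)
print(monitor.observe()['position'])
E
```

```text
[[-0.16,-0.06,0.02],[-0.32,-0.12,0.03],[-0.47,-0.18,0.05],[-0.63,-0.24,0.06],[-0.79,-0.3,0.08]] [[0.0,0.0,-0.001],[0.0,0.0,-0.002],[0.0,0.0,-0.003],[0.0,0.0,-0.005],[0.0,0.0,-0.006]]
[[-0.16,-0.07,0.01],[-0.31,-0.13,0.03],[-0.47,-0.19,0.04],[-0.63,-0.26,0.06],[-0.79,-0.32,0.07]] [[0.0,0.0,-0.001],[0.0,0.0,-0.002],[0.0,0.0,-0.003],[0.0,0.0,-0.004],[0.0,0.0,-0.005]]
[[-0.15,-0.06,0.02],[-0.31,-0.13,0.03],[-0.46,-0.19,0.04],[-0.62,-0.26,0.06],[-0.78,-0.32,0.07]] [[0.0,0.0,-0.002],[0.0,0.0,-0.003],[0.0,0.0,-0.004],[0.0,0.0,-0.005],[0.0,0.0,-0.006]]
[[-0.15,-0.07,0.02],[-0.31,-0.13,0.03],[-0.46,-0.2,0.05],[-0.62,-0.27,0.06],[-0.78,-0.33,0.08]] [[0.0,0.0,-0.001],[0.0,0.0,-0.002],[0.0,0.0,-0.003],[0.0,0.0,-0.005],[0.0,0.0,-0.006]]
cmd [ 0.5743 -0.155   0.17  ] [3.142 0.    1.715]
[[0.0,0.0,0.1],[0.0,0.0,0.21],[0.0,0.0,0.31],[0.0,0.0,0.42],[0.0,0.0,0.52]] [[0.0,0.0,0.0],[0.0,0.0,0.0],[0.0,0.0,0.0],[0.0,0.0,0.0],[0.0,0.0,0.0]]
[[0.0,0.0,0.1],[0.0,0.0,0.21],[0.0,0.0,0.31],[0.0,0.0,0.42],[0.0,0.0,0.52]] [[0.0,0.0,0.0],[0.0,0.0,0.0],[0.0,0.0,0.0],[0.0,0.0,0.0],[0.0,0.0,0.0]]
cmd [ 0.5743 -0.155   0.066 ] [3.142 0.    1.715]
[0.6663317  0.1710894  0.20625091]
```

Emit:
apply_moves(linear=[[-0.16, -0.06, 0.02], [-0.32, -0.12, 0.03], [-0.47, -0.18, 0.05], [-0.63, -0.24, 0.06], [-0.79, -0.3, 0.08]], delta_rot=[[0, 0, -0.001], [0, 0, -0.002], [0, 0, -0.003], [0, 0, -0.005], [0, 0, -0.006]])

```text
clock: 5.98
position: [0.6418, 0.0875, 0.1922]
tool_rot: [-3.141, 0.0, 1.678]
force: [-0.5, 0.6, 0.3]
grip_width: 0.0854
finger_force: 0.0
```

Emit:
apply_moves(linear=[[-0.16, -0.07, 0.01], [-0.31, -0.13, 0.03], [-0.47, -0.19, 0.04], [-0.63, -0.26, 0.06], [-0.79, -0.32, 0.07]], delta_rot=[[0, 0, -0.001], [0, 0, -0.002], [0, 0, -0.003], [0, 0, -0.004], [0, 0, -0.005]])

```text
clock: 6.4
position: [0.6181, 0.0054, 0.185]
tool_rot: [-3.141, 0.0, 1.689]
force: [-0.3, -0.2, 0.1]
grip_width: 0.0856
finger_force: 0.0
```

Emit:
apply_moves(linear=[[-0.15, -0.06, 0.02], [-0.31, -0.13, 0.03], [-0.46, -0.19, 0.04], [-0.62, -0.26, 0.06], [-0.78, -0.32, 0.07]], delta_rot=[[0, 0, -0.002], [0, 0, -0.003], [0, 0, -0.004], [0, 0, -0.005], [0, 0, -0.006]])

```text
clock: 6.82
position: [0.5954, -0.0757, 0.1781]
tool_rot: [-3.141, 0.0, 1.701]
force: [0.3, -0.3, -0.4]
grip_width: 0.0853
finger_force: 0.0
```

Emit:
apply_moves(linear=[[-0.15, -0.07, 0.02], [-0.31, -0.13, 0.03], [-0.46, -0.2, 0.05], [-0.62, -0.27, 0.06], [-0.78, -0.33, 0.08]], delta_rot=[[0, 0, -0.001], [0, 0, -0.002], [0, 0, -0.003], [0, 0, -0.005], [0, 0, -0.006]])

```text
clock: 7.23
position: [0.5729, -0.1573, 0.1703]
tool_rot: [-3.141, 0.0, 1.714]
force: [0.7, 0.7, 0.2]
grip_width: 0.0855
finger_force: 0.0
```

Emit:
apply_moves(linear=[[0, 0, 0], [0, 0, 0], [0, 0, 0], [0, 0, 0], [0, 0, 0]], delta_rot=[[0, 0, 0], [0, 0, 0], [0, 0, 0], [0, 0, 0], [0, 0, 0]])

```text
clock: 7.65
position: [0.5742, -0.1548, 0.1703]
tool_rot: [-3.142, -0.0, 1.716]
force: [0.3, -0.4, -0.1]
grip_width: 0.0857
finger_force: 0.0
```

View pics/top1.png

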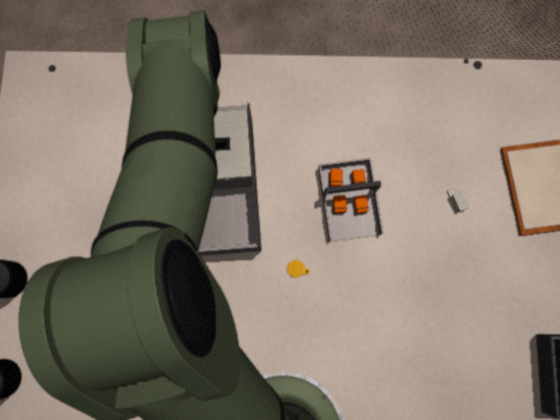

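The picture shows the hatch grip now at about (222,144), the well fully open below row 190, and the tray untouched.

Emit:
apply_moves(linear=[[0, 0, 0.1], [0, 0, 0.21], [0, 0, 0.31], [0, 0, 0.42], [0, 0, 0.52]], delta_rot=[[0, 0, 0], [0, 0, 0], [0, 0, 0], [0, 0, 0], [0, 0, 0]])

```text
clock: 8.07
position: [0.5737, -0.1552, 0.1166]
tool_rot: [-3.141, -0.0, 1.715]
force: [0.4, -0.4, 0.2]
grip_width: 0.0854
finger_force: 0.0
```

Emit:
apply_moves(linear=[[0, 0, 0.1], [0, 0, 0.21], [0, 0, 0.31], [0, 0, 0.42], [0, 0, 0.52]], delta_rot=[[0, 0, 0], [0, 0, 0], [0, 0, 0], [0, 0, 0], [0, 0, 0]])

```text
clock: 8.48
position: [0.574, -0.1554, 0.0651]
tool_rot: [-3.141, -0.0, 1.715]
force: [0.8, 0.3, -0.4]
grip_width: 0.0853
finger_force: 0.0
```

Emit:
apply_moves(linear=[[0, 0, 0], [0, 0, 0], [0, 0, 0], [0, 0, 0], [0, 0, 0]], delta_rot=[[0, 0, 0], [0, 0, 0], [0, 0, 0], [0, 0, 0], [0, 0, 0]], gripper=-0.4, force=30)

```text
clock: 8.9
position: [0.5744, -0.1554, 0.0669]
tool_rot: [3.141, 0.0, 1.715]
force: [-0.6, 0.9, -0.0]
grip_width: 0.0265
finger_force: 0.0
```

Emit:
apply_moves(linear=[[0, 0, 0], [0, 0, 0], [0, 0, 0], [0, 0, 0], [0, 0, 0]], delta_rot=[[0, 0, 0], [0, 0, 0], [0, 0, 0], [0, 0, 0], [0, 0, 0]], gripper=-1, force=20)

```text
clock: 9.32
position: [0.5742, -0.1554, 0.0667]
tool_rot: [3.141, 0.0, 1.715]
force: [-2.0, 0.5, 6.5]
grip_width: 0.0118
finger_force: 23.4
```

Emit:
apply_moves(linear=[[0, 0, 0], [0, 0, 0], [0, 0, 0], [0, 0, 0], [0, 0, 0]], delta_rot=[[0, 0, 0], [0, 0, 0], [0, 0, 0], [0, 0, 0], [0, 0, 0]], force=90)

```text
clock: 9.73
position: [0.5743, -0.1554, 0.0669]
tool_rot: [3.141, 0.0, 1.715]
force: [-2.6, 0.5, 8.5]
grip_width: 0.0113
finger_force: 88.6
```

```bash
python3 - <<'E'
from h import *
plan([.5743,-.155,.222],[np.pi,0,1.7147],20)
plan([.6547,.1704,.222],[np.pi,0,1.6665],35)
s=monitor.observe(); print(s['position'],s['grip_width'],s['finger_force'])
E
```

```text
[[0.0,0.0,-0.01],[0.0,0.0,-0.04],[0.0,0.0,-0.09],[0.0,0.0,-0.16],[0.0,0.0,-0.24]] [[0.0,0.0,0.0],[0.0,0.0,0.0],[0.0,0.0,0.0],[0.0,0.0,0.0],[0.0,0.0,0.0]]
[[0.0,0.0,-0.1],[0.0,0.0,-0.2],[0.0,0.0,-0.31],[0.0,0.0,-0.42],[0.0,0.0,-0.54]] [[0.0,0.0,0.0],[0.0,0.0,0.0],[0.0,0.0,0.0],[0.0,0.0,0.0],[0.0,0.0,0.0]]
[[0.0,0.0,-0.12],[0.0,0.0,-0.23],[0.0,0.0,-0.34],[0.0,0.0,-0.44],[0.0,0.0,-0.54]] [[0.0,0.0,0.0],[0.0,0.0,0.0],[0.0,0.0,0.0],[0.0,0.0,0.0],[0.0,0.0,0.0]]
[[0.0,0.0,-0.08],[0.0,0.0,-0.15],[0.0,0.0,-0.2],[0.0,0.0,-0.23],[0.0,0.0,-0.24]] [[0.0,0.0,0.0],[0.0,0.0,0.0],[0.0,0.0,0.0],[0.0,0.0,0.0],[0.0,0.0,0.0]]
cmd [ 0.5743 -0.155   0.222 ] [3.142 0.    1.715]
[[0.01,0.0,0.0],[0.03,0.01,0.0],[0.06,0.03,0.0],[0.11,0.05,0.0],[0.17,0.07,0.0]] [[0.0,0.0,0.0],[0.0,0.0,0.0],[0.0,0.0,0.0],[0.0,0.0,0.001],[0.0,0.0,0.001]]
[[0.07,0.03,0.0],[0.15,0.06,0.0],[0.24,0.1,0.0],[0.34,0.14,0.0],[0.45,0.18,0.0]] [[0.0,0.0,0.001],[0.0,0.0,0.001],[0.0,0.0,0.002],[0.0,0.0,0.003],[0.0,0.0,0.004]]
[[0.11,0.04,0.0],[0.23,0.09,0.0],[0.35,0.14,0.0],[0.48,0.19,0.0],[0.6,0.24,0.0]] [[0.0,0.0,0.0],[0.0,0.0,0.001],[0.0,0.0,0.002],[0.0,0.0,0.003],[0.0,0.0,0.004]]
[[0.14,0.05,0.0],[0.27,0.1,0.0],[0.4,0.15,0.0],[0.54,0.21,0.0],[0.67,0.26,0.0]] [[0.0,0.0,0.001],[0.0,0.0,0.002],[0.0,0.0,0.003],[0.0,0.0,0.004],[0.0,0.0,0.005]]
[[0.13,0.05,0.0],[0.26,0.09,0.0],[0.38,0.14,0.0],[0.5,0.18,0.0],[0.61,0.23,0.0]] [[0.0,0.0,0.001],[0.0,0.0,0.002],[0.0,0.0,0.003],[0.0,0.0,0.004],[0.0,0.0,0.005]]
[[0.11,0.03,0.0],[0.21,0.07,0.0],[0.3,0.1,0.0],[0.38,0.13,0.0],[0.45,0.16,0.0]] [[0.0,0.0,0.0],[0.0,0.0,0.001],[0.0,0.0,0.002],[0.0,0.0,0.002],[0.0,0.0,0.003]]
[[0.07,0.02,0.0],[0.11,0.04,0.0],[0.15,0.05,0.0],[0.17,0.06,0.0],[0.18,0.06,0.0]] [[0.0,0.0,0.0],[0.0,0.0,0.001],[0.0,0.0,0.001],[0.0,0.0,0.001],[0.0,0.0,0.001]]
cmd [0.6547 0.1704 0.222 ] [3.142 0.    1.667]
[ 0.5742854  -0.15542816  0.06687037] 0.011316418461825708 88.60021233558655
```

Gripped on the bar. Lifting the tray straight up.

Emit:
apply_moves(linear=[[0, 0, -0.01], [0, 0, -0.04], [0, 0, -0.09], [0, 0, -0.16], [0, 0, -0.24]], delta_rot=[[0, 0, 0], [0, 0, 0], [0, 0, 0], [0, 0, 0], [0, 0, 0]])

```text
clock: 10.15
position: [0.5739, -0.1554, 0.0908]
tool_rot: [-3.141, -0.0, 1.715]
force: [1.2, 0.7, -6.2]
grip_width: 0.0104
finger_force: 87.6
```

Emit:
apply_moves(linear=[[0, 0, -0.1], [0, 0, -0.2], [0, 0, -0.31], [0, 0, -0.42], [0, 0, -0.54]], delta_rot=[[0, 0, 0], [0, 0, 0], [0, 0, 0], [0, 0, 0], [0, 0, 0]])

```text
clock: 10.57
position: [0.5741, -0.1554, 0.1456]
tool_rot: [3.141, 0.0, 1.715]
force: [0.7, 0.7, -6.0]
grip_width: 0.0106
finger_force: 87.7
```

Emit:
apply_moves(linear=[[0, 0, -0.12], [0, 0, -0.23], [0, 0, -0.34], [0, 0, -0.44], [0, 0, -0.54]], delta_rot=[[0, 0, 0], [0, 0, 0], [0, 0, 0], [0, 0, 0], [0, 0, 0]])

```text
clock: 10.98
position: [0.5741, -0.1554, 0.1993]
tool_rot: [3.142, 0.0, 1.715]
force: [-0.1, -0.2, -5.9]
grip_width: 0.0107
finger_force: 87.7
```

Emit:
apply_moves(linear=[[0, 0, -0.08], [0, 0, -0.15], [0, 0, -0.2], [0, 0, -0.23], [0, 0, -0.24]], delta_rot=[[0, 0, 0], [0, 0, 0], [0, 0, 0], [0, 0, 0], [0, 0, 0]])

```text
clock: 11.4
position: [0.5742, -0.1554, 0.2226]
tool_rot: [3.141, 0.0, 1.715]
force: [1.5, -0.4, -5.4]
grip_width: 0.0107
finger_force: 87.8
```

```bash
python3 - <<'E'
from h import *
im,d=optics.grab_frame('side'); cv2.imwrite('pics/side2.png',im[...,::-1])
E
```

```text
(no output)
```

View pics/side2.png

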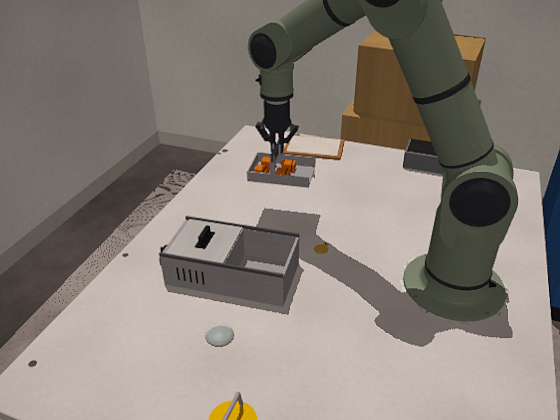

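The tray is held level at about (282,168) with its packs on board, and the charger well is fully open. Next, the carry.

Emit:
apply_moves(linear=[[0.01, 0, 0], [0.03, 0.01, 0], [0.06, 0.03, 0], [0.11, 0.05, 0], [0.17, 0.07, 0]], delta_rot=[[0, 0, 0], [0, 0, 0], [0, 0, 0], [0, 0, 0.001], [0, 0, 0.001]])

```text
clock: 11.87
position: [0.5787, -0.1371, 0.2221]
tool_rot: [-3.141, -0.0, 1.712]
force: [0.0, -0.2, -5.7]
grip_width: 0.0106
finger_force: 87.8
```

Emit:
apply_moves(linear=[[0.07, 0.03, 0], [0.15, 0.06, 0], [0.24, 0.1, 0], [0.34, 0.14, 0], [0.45, 0.18, 0]], delta_rot=[[0, 0, 0.001], [0, 0, 0.001], [0, 0, 0.002], [0, 0, 0.003], [0, 0, 0.004]])

```text
clock: 12.28
position: [0.5904, -0.0893, 0.2223]
tool_rot: [3.141, -0.0, 1.704]
force: [-0.3, 0.2, -5.6]
grip_width: 0.0108
finger_force: 87.7
```

Emit:
apply_moves(linear=[[0.11, 0.04, 0], [0.23, 0.09, 0], [0.35, 0.14, 0], [0.48, 0.19, 0], [0.6, 0.24, 0]], delta_rot=[[0, 0, 0], [0, 0, 0.001], [0, 0, 0.002], [0, 0, 0.003], [0, 0, 0.004]])

```text
clock: 12.7
position: [0.6062, -0.0261, 0.2223]
tool_rot: [3.142, -0.0, 1.696]
force: [0.5, 0.1, -5.4]
grip_width: 0.0109
finger_force: 87.7
```

Emit:
apply_moves(linear=[[0.14, 0.05, 0], [0.27, 0.1, 0], [0.4, 0.15, 0], [0.54, 0.21, 0], [0.67, 0.26, 0]], delta_rot=[[0, 0, 0.001], [0, 0, 0.002], [0, 0, 0.003], [0, 0, 0.004], [0, 0, 0.005]])

```text
clock: 13.12
position: [0.6238, 0.0436, 0.2223]
tool_rot: [3.142, -0.0, 1.685]
force: [-0.2, -0.1, -6.3]
grip_width: 0.0106
finger_force: 87.7
```

Emit:
apply_moves(linear=[[0.13, 0.05, 0], [0.26, 0.09, 0], [0.38, 0.14, 0], [0.5, 0.18, 0], [0.61, 0.23, 0]], delta_rot=[[0, 0, 0.001], [0, 0, 0.002], [0, 0, 0.003], [0, 0, 0.004], [0, 0, 0.005]])

```text
clock: 13.53
position: [0.6393, 0.1064, 0.2223]
tool_rot: [-3.141, -0.0, 1.675]
force: [-0.1, 0.6, -6.2]
grip_width: 0.0106
finger_force: 87.8
```

Emit:
apply_moves(linear=[[0.11, 0.03, 0], [0.21, 0.07, 0], [0.3, 0.1, 0], [0.38, 0.13, 0], [0.45, 0.16, 0]], delta_rot=[[0, 0, 0], [0, 0, 0.001], [0, 0, 0.002], [0, 0, 0.002], [0, 0, 0.003]])

```text
clock: 13.95
position: [0.6506, 0.1523, 0.2223]
tool_rot: [-3.141, 0.0, 1.669]
force: [-0.1, -0.3, -6.9]
grip_width: 0.0104
finger_force: 87.8
```

Emit:
apply_moves(linear=[[0.07, 0.02, 0], [0.11, 0.04, 0], [0.15, 0.05, 0], [0.17, 0.06, 0], [0.18, 0.06, 0]], delta_rot=[[0, 0, 0], [0, 0, 0.001], [0, 0, 0.001], [0, 0, 0.001], [0, 0, 0.001]])

```text
clock: 14.37
position: [0.6547, 0.1702, 0.2223]
tool_rot: [3.142, 0.0, 1.667]
force: [-0.4, -0.1, -6.0]
grip_width: 0.0107
finger_force: 87.8
```

```bash
cat >> h.py <<'E'
def tilt(angs,lips,yaw=.0957,C=(.59,.1642),xl=-.045,chain=True):
    c=json.load(open('cmd.json')); p,r=np.array(c[0]),Rn.from_quat(c[1]); Z=Rn.from_euler('z',yaw)
    for c in range(len(angs)//5):
        L,D=[],[]
        for a,z in zip(angs[5*c:5*c+5],lips[5*c:5*c+5]):
            Y=Z*Rn.from_euler('y',-a,degrees=True)
            q=np.array([*C,z])+Z.apply([xl,0,0])+Y.apply([.110,0,.062]); rr=Y*Z.inv()*Rn.from_euler('xyz',[np.pi,0,np.pi/2+yaw])
            L.append((np.round(r.inv().apply(q-p)/.1,2)+0.).tolist()); D.append((np.round((r.inv()*rr).as_rotvec()/np.radians(120),3)+0.).tolist())
        assert np.abs(L).max()<=1
        print(json.dumps(L).replace(' ',''),json.dumps(D).replace(' ',''))
        p=p+r.apply(L[-1])*.1; r=r*Rn.from_rotvec(np.array(D[-1])*np.radians(120))
    json.dump([p.tolist(),r.as_quat().tolist()],open('cmd.json','w')); print('cmd',p,r.as_euler('xyz').round(3))
E
python3 - <<'E'
from h import *
im,d=optics.grab_frame('side'); cv2.imwrite('pics/side3.png',im[...,::-1])
print(monitor.observe()['position'])
a=np.interp(np.arange(1,36),[0,1,4,10,30,35],[0,.4,3.5,12,32,32]); z=np.interp(a,[0,14,32],[.160,.125,.125])
tilt(a,z)
E
```

```text
[0.65462437 0.17015845 0.22226613]
[[0.0,0.0,0.0],[0.0,-0.02,0.01],[0.0,-0.03,0.01],[0.0,-0.04,0.02],[0.0,-0.06,0.03]] [[-0.003,0.0,0.0],[-0.012,0.0,0.0],[-0.021,0.0,0.0],[-0.029,0.0,0.0],[-0.041,0.0,0.0]]
[[0.0,-0.02,0.01],[0.0,-0.04,0.02],[0.0,-0.06,0.03],[0.0,-0.08,0.04],[0.0,-0.1,0.05]] [[-0.012,0.0,0.0],[-0.024,0.0,0.0],[-0.035,0.0,0.0],[-0.047,0.0,0.0],[-0.059,0.0,0.0]]
[[0.0,-0.01,0.0],[0.0,-0.03,0.01],[0.0,-0.04,-0.01],[0.0,-0.05,-0.03],[0.0,-0.07,-0.05]] [[-0.008,0.0,0.0],[-0.017,0.0,0.0],[-0.025,0.0,0.0],[-0.033,0.0,0.0],[-0.042,0.0,0.0]]
[[0.0,-0.01,-0.02],[0.0,-0.02,-0.04],[0.0,-0.03,-0.05],[0.0,-0.04,-0.07],[0.0,-0.05,-0.09]] [[-0.008,0.0,0.0],[-0.016,0.0,0.0],[-0.025,0.0,0.0],[-0.033,0.0,0.0],[-0.041,0.0,0.0]]
[[0.0,-0.01,-0.02],[0.0,-0.03,-0.04],[0.0,-0.04,-0.06],[0.0,-0.05,-0.08],[0.0,-0.06,-0.09]] [[-0.009,0.0,0.0],[-0.017,0.0,0.0],[-0.025,0.0,0.0],[-0.034,0.0,0.0],[-0.042,0.0,0.0]]
[[0.0,-0.01,-0.02],[0.0,-0.02,-0.04],[0.0,-0.04,-0.06],[0.0,-0.05,-0.08],[0.0,-0.06,-0.1]] [[-0.008,0.0,0.0],[-0.017,0.0,0.0],[-0.025,0.0,0.0],[-0.033,0.0,0.0],[-0.042,0.0,0.0]]
[[0.0,0.0,0.0],[0.0,0.0,0.0],[0.0,0.0,0.0],[0.0,0.0,0.0],[0.0,0.0,0.0]] [[0.0,0.0,0.0],[0.0,0.0,0.0],[0.0,0.0,0.0],[0.0,0.0,0.0],[0.0,0.0,0.0]]
cmd [0.6052757  0.16568003 0.23602521] [2.582 0.    1.667]
```

View pics/side3.png

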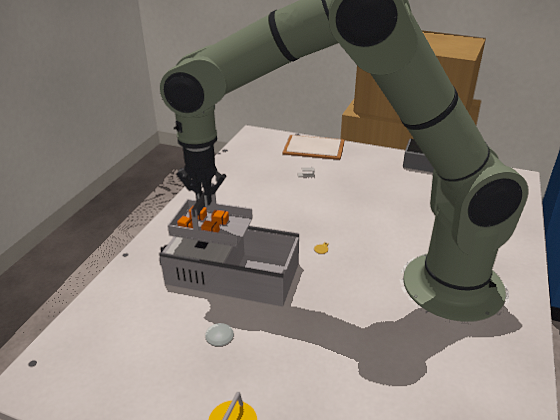

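The tray hangs level at about (210,222), with all four packs on it and its open end over the well. Starting to tip.

Emit:
apply_moves(linear=[[0, 0, 0], [0, -0.02, 0.01], [0, -0.03, 0.01], [0, -0.04, 0.02], [0, -0.06, 0.03]], delta_rot=[[-0.003, 0, 0], [-0.012, 0, 0], [-0.021, 0, 0], [-0.029, 0, 0], [-0.041, 0, 0]])

```text
clock: 14.83
position: [0.6488, 0.169, 0.2194]
tool_rot: [3.055, 0.0, 1.666]
force: [-0.7, 0.0, -6.4]
grip_width: 0.0106
finger_force: 87.8
```

Emit:
apply_moves(linear=[[0, -0.02, 0.01], [0, -0.04, 0.02], [0, -0.06, 0.03], [0, -0.08, 0.04], [0, -0.1, 0.05]], delta_rot=[[-0.012, 0, 0], [-0.024, 0, 0], [-0.035, 0, 0], [-0.047, 0, 0], [-0.059, 0, 0]])

```text
clock: 15.25
position: [0.6389, 0.168, 0.2136]
tool_rot: [2.931, -0.0, 1.666]
force: [-0.0, 0.2, -5.3]
grip_width: 0.0104
finger_force: 87.8
```

Emit:
apply_moves(linear=[[0, -0.01, 0], [0, -0.03, 0.01], [0, -0.04, -0.01], [0, -0.05, -0.03], [0, -0.07, -0.05]], delta_rot=[[-0.008, 0, 0], [-0.017, 0, 0], [-0.025, 0, 0], [-0.033, 0, 0], [-0.042, 0, 0]])

```text
clock: 15.67
position: [0.6314, 0.1675, 0.2173]
tool_rot: [2.843, -0.0, 1.666]
force: [0.1, 0.6, -5.3]
grip_width: 0.0111
finger_force: 87.9
```

Emit:
apply_moves(linear=[[0, -0.01, -0.02], [0, -0.02, -0.04], [0, -0.03, -0.05], [0, -0.04, -0.07], [0, -0.05, -0.09]], delta_rot=[[-0.008, 0, 0], [-0.016, 0, 0], [-0.025, 0, 0], [-0.033, 0, 0], [-0.041, 0, 0]])

```text
clock: 16.08
position: [0.6238, 0.167, 0.2243]
tool_rot: [2.757, -0.0, 1.666]
force: [-0.1, 0.3, -6.7]
grip_width: 0.0107
finger_force: 87.9
```

Emit:
apply_moves(linear=[[0, -0.01, -0.02], [0, -0.03, -0.04], [0, -0.04, -0.06], [0, -0.05, -0.08], [0, -0.06, -0.09]], delta_rot=[[-0.009, 0, 0], [-0.017, 0, 0], [-0.025, 0, 0], [-0.034, 0, 0], [-0.042, 0, 0]])

```text
clock: 16.5
position: [0.615, 0.1663, 0.2307]
tool_rot: [2.668, -0.0, 1.667]
force: [0.3, 0.2, -4.8]
grip_width: 0.0107
finger_force: 88.2
```

Emit:
apply_moves(linear=[[0, -0.01, -0.02], [0, -0.02, -0.04], [0, -0.04, -0.06], [0, -0.05, -0.08], [0, -0.06, -0.1]], delta_rot=[[-0.008, 0, 0], [-0.017, 0, 0], [-0.025, 0, 0], [-0.033, 0, 0], [-0.042, 0, 0]])

```text
clock: 16.92
position: [0.6053, 0.1654, 0.2369]
tool_rot: [2.58, -0.001, 1.667]
force: [-0.2, -0.2, -2.8]
grip_width: 0.0108
finger_force: 88.3
```

Emit:
apply_moves(linear=[[0, 0, 0], [0, 0, 0], [0, 0, 0], [0, 0, 0], [0, 0, 0]], delta_rot=[[0, 0, 0], [0, 0, 0], [0, 0, 0], [0, 0, 0], [0, 0, 0]])

```text
clock: 17.33
position: [0.6055, 0.1652, 0.2365]
tool_rot: [2.582, -0.0, 1.666]
force: [0.3, 0.1, -3.4]
grip_width: 0.0104
finger_force: 88.3
```

```bash
python3 - <<'E'
from h import *
im,d=optics.grab_frame('side'); cv2.imwrite('pics/side4.png',cv2.resize(im[130:340,100:380,::-1],None,fx=2.5,fy=2.5))
print(monitor.observe()['force'])
E
```

```text
[ 0.01242353  0.27336987 -2.88019469]
```

View pics/side4.png

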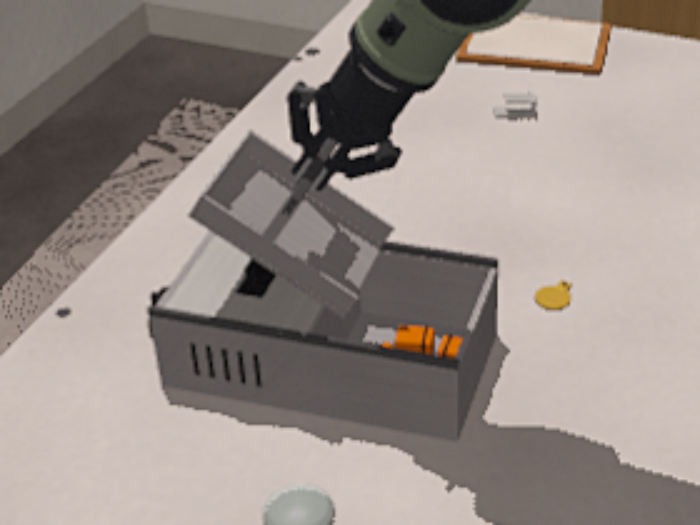

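The tray is empty (2.9 N left on the wrist) and packs show in the well at about (425,340). Levelling the tray and returning it to the shelf.

```bash
python3 - <<'E'
from h import *
a=np.interp(np.arange(1,16),[0,13,15],[32,0,0]); z=np.interp(a,[0,20,32],[.165,.15,.125])
tilt(a,z)
plan([.5743,-.155,.222],[np.pi,0,1.7147],25,lin=True)
plan([.5743,-.155,.075],[np.pi,0,1.7147],20)
E
```

```text
[[0.0,0.05,0.01],[0.0,0.1,0.01],[0.0,0.15,0.02],[0.0,0.2,0.03],[0.0,0.24,0.04]] [[0.021,0.0,0.0],[0.041,0.0,0.0],[0.062,0.0,0.0],[0.082,0.0,0.0],[0.103,0.0,0.0]]
[[0.0,0.03,0.03],[0.0,0.06,0.06],[0.0,0.09,0.09],[0.0,0.11,0.12],[0.0,0.14,0.16]] [[0.02,0.0,0.0],[0.041,0.0,0.0],[0.061,0.0,0.0],[0.082,0.0,0.0],[0.102,0.0,0.0]]
[[0.0,0.03,0.03],[0.0,0.05,0.06],[0.0,0.08,0.09],[0.0,0.08,0.09],[0.0,0.08,0.09]] [[0.021,0.0,0.0],[0.041,0.0,0.0],[0.062,0.0,0.0],[0.062,0.0,0.0],[0.062,0.0,0.0]]
cmd [0.65517873 0.17049576 0.22712777] [3.142 0.    1.667]
[[-0.13,-0.04,0.0],[-0.25,-0.09,0.0],[-0.38,-0.13,0.01],[-0.51,-0.18,0.01],[-0.63,-0.22,0.01]] [[0.0,0.0,-0.001],[0.0,0.0,-0.002],[0.0,0.0,-0.003],[0.0,0.0,-0.004],[0.0,0.0,-0.005]]
[[-0.13,-0.05,0.0],[-0.25,-0.1,0.0],[-0.38,-0.14,0.01],[-0.51,-0.19,0.01],[-0.63,-0.23,0.01]] [[0.0,0.0,0.0],[0.0,0.0,-0.001],[0.0,0.0,-0.002],[0.0,0.0,-0.003],[0.0,0.0,-0.004]]
[[-0.13,-0.05,0.0],[-0.25,-0.1,0.0],[-0.38,-0.14,0.01],[-0.5,-0.19,0.01],[-0.63,-0.24,0.01]] [[0.0,0.0,-0.001],[0.0,0.0,-0.002],[0.0,0.0,-0.003],[0.0,0.0,-0.004],[0.0,0.0,-0.005]]
[[-0.13,-0.0
[... 341 characters left out ...]
.005]]
cmd [ 0.5741 -0.155   0.2221] [3.142 0.    1.715]
[[0.0,0.0,0.01],[0.0,0.0,0.04],[0.0,0.0,0.09],[0.0,0.0,0.15],[0.0,0.0,0.23]] [[0.0,0.0,0.0],[0.0,0.0,0.0],[0.0,0.0,0.0],[0.0,0.0,0.0],[0.0,0.0,0.0]]
[[0.0,0.0,0.09],[0.0,0.0,0.18],[0.0,0.0,0.29],[0.0,0.0,0.4],[0.0,0.0,0.51]] [[0.0,0.0,0.0],[0.0,0.0,0.0],[0.0,0.0,0.0],[0.0,0.0,0.0],[0.0,0.0,0.0]]
[[0.0,0.0,0.11],[0.0,0.0,0.21],[0.0,0.0,0.32],[0.0,0.0,0.41],[0.0,0.0,0.5]] [[0.0,0.0,0.0],[0.0,0.0,0.0],[0.0,0.0,0.0],[0.0,0.0,0.0],[0.0,0.0,0.0]]
[[0.0,0.0,0.08],[0.0,0.0,0.14],[0.0,0.0,0.19],[0.0,0.0,0.22],[0.0,0.0,0.23]] [[0.0,0.0,0.0],[0.0,0.0,0.0],[0.0,0.0,0.0],[0.0,0.0,0.0],[0.0,0.0,0.0]]
cmd [ 0.5741 -0.155   0.0751] [3.142 0.    1.715]
```

Emit:
apply_moves(linear=[[0, 0.05, 0.01], [0, 0.1, 0.01], [0, 0.15, 0.02], [0, 0.2, 0.03], [0, 0.24, 0.04]], delta_rot=[[0.021, 0, 0], [0.041, 0, 0], [0.062, 0, 0], [0.082, 0, 0], [0.103, 0, 0]])

```text
clock: 17.8
position: [0.628, 0.1673, 0.2461]
tool_rot: [2.8, -0.001, 1.666]
force: [0.3, -0.3, -3.8]
grip_width: 0.0107
finger_force: 88.3
```

Emit:
apply_moves(linear=[[0, 0.03, 0.03], [0, 0.06, 0.06], [0, 0.09, 0.09], [0, 0.11, 0.12], [0, 0.14, 0.16]], delta_rot=[[0.02, 0, 0], [0.041, 0, 0], [0.061, 0, 0], [0.082, 0, 0], [0.102, 0, 0]])

```text
clock: 18.22
position: [0.6464, 0.1691, 0.2353]
tool_rot: [3.014, -0.0, 1.666]
force: [-0.3, 1.0, -3.5]
grip_width: 0.0106
finger_force: 88.3
```

Emit:
apply_moves(linear=[[0, 0.03, 0.03], [0, 0.05, 0.06], [0, 0.08, 0.09], [0, 0.08, 0.09], [0, 0.08, 0.09]], delta_rot=[[0.021, 0, 0], [0.041, 0, 0], [0.062, 0, 0], [0.062, 0, 0], [0.062, 0, 0]])

```text
clock: 18.63
position: [0.6555, 0.1697, 0.2267]
tool_rot: [3.141, 0.001, 1.666]
force: [0.0, 0.4, -3.7]
grip_width: 0.0108
finger_force: 88.4
```

Emit:
apply_moves(linear=[[-0.13, -0.04, 0], [-0.25, -0.09, 0], [-0.38, -0.13, 0.01], [-0.51, -0.18, 0.01], [-0.63, -0.22, 0.01]], delta_rot=[[0, 0, -0.001], [0, 0, -0.002], [0, 0, -0.003], [0, 0, -0.004], [0, 0, -0.005]])

```text
clock: 19.05
position: [0.6386, 0.1033, 0.2268]
tool_rot: [3.141, 0.0, 1.676]
force: [0.8, -0.6, -3.6]
grip_width: 0.0103
finger_force: 88.4
```

Emit:
apply_moves(linear=[[-0.13, -0.05, 0], [-0.25, -0.1, 0], [-0.38, -0.14, 0.01], [-0.51, -0.19, 0.01], [-0.63, -0.23, 0.01]], delta_rot=[[0, 0, 0], [0, 0, -0.001], [0, 0, -0.002], [0, 0, -0.003], [0, 0, -0.004]])

```text
clock: 19.47
position: [0.6226, 0.0386, 0.2254]
tool_rot: [-3.141, 0.0, 1.685]
force: [0.4, -1.1, -2.5]
grip_width: 0.0108
finger_force: 88.4
```

Emit:
apply_moves(linear=[[-0.13, -0.05, 0], [-0.25, -0.1, 0], [-0.38, -0.14, 0.01], [-0.5, -0.19, 0.01], [-0.63, -0.24, 0.01]], delta_rot=[[0, 0, -0.001], [0, 0, -0.002], [0, 0, -0.003], [0, 0, -0.004], [0, 0, -0.005]])

```text
clock: 19.88
position: [0.606, -0.0263, 0.2243]
tool_rot: [-3.141, -0.0, 1.696]
force: [0.2, 0.1, -3.1]
grip_width: 0.0106
finger_force: 88.4
```

Emit:
apply_moves(linear=[[-0.13, -0.05, 0], [-0.25, -0.1, 0], [-0.38, -0.14, 0.01], [-0.5, -0.19, 0.01], [-0.63, -0.24, 0.01]], delta_rot=[[0, 0, -0.001], [0, 0, -0.001], [0, 0, -0.002], [0, 0, -0.003], [0, 0, -0.004]])

```text
clock: 20.3
position: [0.5901, -0.0918, 0.2234]
tool_rot: [-3.142, -0.0, 1.705]
force: [0.0, -0.2, -3.5]
grip_width: 0.0106
finger_force: 88.4
```

Emit:
apply_moves(linear=[[-0.12, -0.05, 0], [-0.25, -0.1, 0.01], [-0.37, -0.15, 0.01], [-0.5, -0.2, 0.01], [-0.62, -0.25, 0.01]], delta_rot=[[0, 0, -0.001], [0, 0, -0.002], [0, 0, -0.003], [0, 0, -0.004], [0, 0, -0.005]])

```text
clock: 20.72
position: [0.5735, -0.1567, 0.2225]
tool_rot: [3.142, 0.0, 1.715]
force: [0.3, 0.8, -3.3]
grip_width: 0.01
finger_force: 88.4
```

Emit:
apply_moves(linear=[[0, 0, 0.01], [0, 0, 0.04], [0, 0, 0.09], [0, 0, 0.15], [0, 0, 0.23]], delta_rot=[[0, 0, 0], [0, 0, 0], [0, 0, 0], [0, 0, 0], [0, 0, 0]])

```text
clock: 21.13
position: [0.5741, -0.1548, 0.1988]
tool_rot: [3.141, -0.0, 1.716]
force: [-0.4, -0.3, -4.0]
grip_width: 0.0108
finger_force: 88.4
```

Emit:
apply_moves(linear=[[0, 0, 0.09], [0, 0, 0.18], [0, 0, 0.29], [0, 0, 0.4], [0, 0, 0.51]], delta_rot=[[0, 0, 0], [0, 0, 0], [0, 0, 0], [0, 0, 0], [0, 0, 0]])

```text
clock: 21.55
position: [0.5738, -0.1553, 0.1471]
tool_rot: [-3.141, -0.0, 1.715]
force: [1.3, -0.0, -3.4]
grip_width: 0.0108
finger_force: 88.4
```

Emit:
apply_moves(linear=[[0, 0, 0.11], [0, 0, 0.21], [0, 0, 0.32], [0, 0, 0.41], [0, 0, 0.5]], delta_rot=[[0, 0, 0], [0, 0, 0], [0, 0, 0], [0, 0, 0], [0, 0, 0]])

```text
clock: 21.97
position: [0.5739, -0.1555, 0.0974]
tool_rot: [-3.141, 0.0, 1.715]
force: [0.2, -1.0, -3.8]
grip_width: 0.0105
finger_force: 88.3
```

Emit:
apply_moves(linear=[[0, 0, 0.08], [0, 0, 0.14], [0, 0, 0.19], [0, 0, 0.22], [0, 0, 0.23]], delta_rot=[[0, 0, 0], [0, 0, 0], [0, 0, 0], [0, 0, 0], [0, 0, 0]])

```text
clock: 22.38
position: [0.5738, -0.1554, 0.0751]
tool_rot: [-3.141, -0.0, 1.715]
force: [0.3, -0.4, -3.9]
grip_width: 0.0104
finger_force: 88.3
```

Emit:
apply_moves(linear=[[0, 0, 0.02], [0, 0, 0.04], [0, 0, 0.06], [0, 0, 0.08], [0, 0, 0.08]], delta_rot=[[0, 0, 0], [0, 0, 0], [0, 0, 0], [0, 0, 0], [0, 0, 0]])

```text
clock: 22.8
position: [0.5738, -0.1554, 0.0671]
tool_rot: [-3.141, -0.0, 1.715]
force: [-0.3, -0.7, -3.1]
grip_width: 0.0102
finger_force: 88.3
```

Emit:
apply_moves(linear=[[0, 0, 0.005], [0, 0, 0.01], [0, 0, 0.015], [0, 0, 0.015], [0, 0, 0.015]], delta_rot=[[0, 0, 0], [0, 0, 0], [0, 0, 0], [0, 0, 0], [0, 0, 0]])

```text
clock: 23.22
position: [0.574, -0.1555, 0.0669]
tool_rot: [3.141, -0.0, 1.715]
force: [-6.9, 2.1, 13.3]
grip_width: 0.0109
finger_force: 91.1
```

Contact with the shelf (13 N). Releasing, rising and checking.

Emit:
apply_moves(linear=[[0, 0, 0], [0, 0, 0], [0, 0, 0], [0, 0, 0], [0, 0, 0]], delta_rot=[[0, 0, 0], [0, 0, 0], [0, 0, 0], [0, 0, 0], [0, 0, 0]], gripper=1)

```text
clock: 23.63
position: [0.574, -0.1554, 0.0659]
tool_rot: [3.142, 0.0, 1.715]
force: [-0.2, -0.1, 0.6]
grip_width: 0.0707
finger_force: 0.0
```

Emit:
apply_moves(linear=[[0, 0, -0.1], [0, 0, -0.3], [0, 0, -0.5], [0, 0, -0.7], [0, 0, -0.8]], delta_rot=[[0, 0, 0], [0, 0, 0], [0, 0, 0], [0, 0, 0], [0, 0, 0]])

```text
clock: 24.05
position: [0.5746, -0.1558, 0.1487]
tool_rot: [3.139, 0.001, 1.714]
force: [0.2, 0.5, -0.8]
grip_width: 0.0853
finger_force: 0.0
```

Emit:
apply_moves(linear=[[0, 0, -0.2], [0, 0, -0.4], [0, 0, -0.6], [0, 0, -0.7], [0, 0, -0.7]], delta_rot=[[0, 0, 0], [0, 0, 0], [0, 0, 0], [0, 0, 0], [0, 0, 0]])

```text
clock: 24.47
position: [0.5747, -0.1557, 0.218]
tool_rot: [3.139, 0.001, 1.715]
force: [-0.2, 1.1, -0.8]
grip_width: 0.0856
finger_force: 0.0
```

```bash
python3 - <<'E'
from h import *
a,d=optics.grab_frame('top'); b,_=optics.grab_frame('side')
cv2.imwrite('pics/end.png',np.vstack([cv2.resize(a[80:290,100:480,::-1],(760,420))]))
cv2.imwrite('pics/end_side.png',cv2.resize(b[130:340,100:380,::-1],None,fx=2.5,fy=2.5))
P=deproj('top',d); u,v=np.meshgrid(np.arange(560),np.arange(420)); z=P[...,2]
im=a.astype(int); m=((u<275)&(u>160)&(v>90)&(v<265)&(im[...,0]>im[...,2]+60)).astype(np.uint8)
k,l,st,c=cv2.connectedComponentsWithStats(m)
for i in range(1,k):
    if st[i,4]>10: print(st[i,4],np.nanmean(P[l==i],0).round(3),np.nanmax(P[l==i][:,2]))
E
```

```text
231 [0.52  0.168 0.031] 0.03828452682890928
230 [0.504 0.125 0.031] 0.03999523767923647
213 [0.451 0.196 0.042] 0.1033968753500104
193 [0.455 0.126 0.035] 0.1059964977868299
```

View pics/end.png

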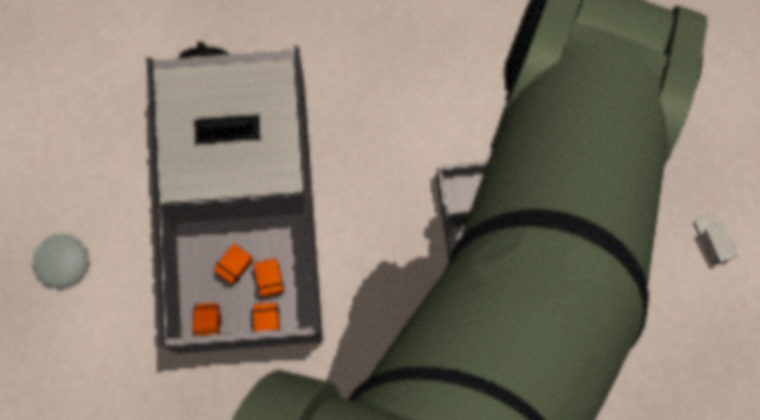

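View pics/end_side.png

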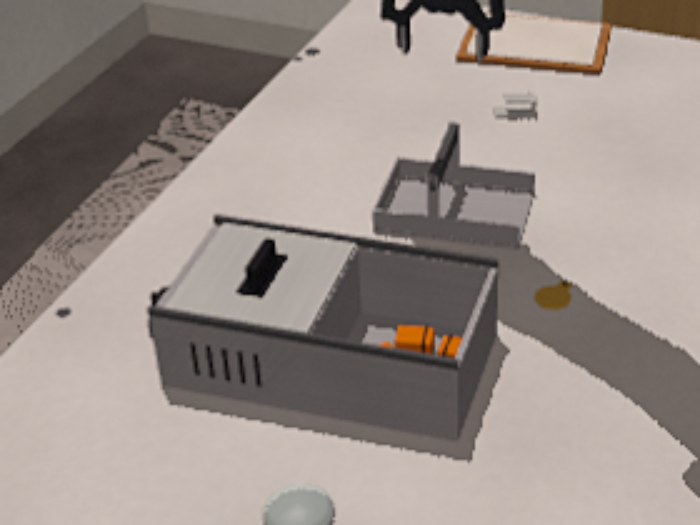

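In the top picture, all four packs lie flat in the well, at (233,263), (268,277), (206,319) and (265,317), and the hatch is at its end stop. In the side picture, the empty tray stands flat at (455,205), clear of the gripper, and the tag, clip and lens look undisturbed.

```bash
python3 -c "
from h import *
print(workorder.job_done())"
```

```text
the job is handed in; nothing more can be done
None
```

The job is handed in, but the verdict wasn't shown: the final pictures show the hatch at its end stop, all four packs in the well, the empty tray flat on the shelf, and the tag, clip and lens apparently undisturbed.

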